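Weigh a turbocharger core on a hand scale and seat it for balancing

TASK

Weigh the turbocharger core before it is balanced: take the spring hand scale out of its fork, hook it under the core's lifting bow and draw it up slowly until the core hangs about a centimetre clear of the bench, and let it hang still there for two seconds so that the reading settles. Then, still on the scale and never more than three centimetres above the bench, carry the core slowly to the drain seat and let it down gently until it stands home and upright in the round recess, unhook, and hang the scale back in its fork. Never handle the core with the fingers, jerk, swing or bump it, press down on it or tip it, and leave everything else where it lies.

Things in the scene. Friction and masses are not known exactly. Their poses are not given: they have to be found in the camera images.
- core: Turbo core standing on its round foot (46 mm diameter, 12 mm thick); iron bearing housing, shaft level 46 mm above the foot's underside, 72 mm back plate and wheel at one end, turbine wheel at the other; 116 mm long, 74 mm high to its flat top pad, which carries the lifting bow. Weighs 0.25 to 0.72 kg, balanced about the foot's axis. Origin: centre of the foot's underside; y along the shaft, z up
- bow (a point): Middle of the crown of the core's lifting bow, 106 mm above the core's origin, axes as the core's: a fixed arch of 6 mm steel rod in the core's y-z plane, legs 44 mm apart, crown level for 24 mm along y. The window under it is 29 mm high (top pad to crown's underside) and 38 mm wide; a hook goes in along x, from either side
- seat: Drain seat: aluminium plate 110 x 110 x 10 mm fixed on the bench, with one round recess in its middle, 50 mm diameter and 6 mm deep, that takes the core's foot (2 mm play all round, any yaw). Origin: centre of its underside on the bench; z up
- seat_floor (a point): Centre of the floor of the seat's recess, 4 mm above the bench, 6 mm below the plate's top; a core that is home has its origin here
- stand: Fixed scale stand: base plate, column at +x, and a level fork, two arms 14 mm wide reaching towards -x, slot between them 32 mm wide and open to -x. A lip 5 mm high on each arm's end and a stop bar 5 mm high at the back. Origin: on the bench below the middle of the fork; x points from the slot's mouth to the column, z up
- fork (a point): Middle of the fork on the upper face of its arms, 160 mm above the bench: the scale's shoulder plate rests here, between the lips (inner faces 28 mm towards -x) and the stop bar (31 mm towards +x). Axes as the stand's
- scale: Spring hand scale, 0.19 kg, hanging upright in the fork by its shoulder plate. Grip block 50 (x) x 16 (y) x 38 (z) mm, pinched across y; shoulder plate 46 x 46 x 5; case 30 x 22 x 80; rod and hook below. Origin: the grip point, 16 mm below the top, 27 mm above the shoulder's underside; z up, x where the hook's point faces. Raise it over 5 mm, then draw it 70 mm to the stand's -x to free it
- hook_bowl (a point): Lowest point inside the hook, 154.5 mm below the scale's origin plus the extension: 10 mm per N (100 N/m, damped) plus 3 mm for the hook's weight, stop at 80 mm. 5 mm rod in the scale's x-z plane, open to +x: back 14 mm to -x, point 15 mm to +x with its top 10 mm above this point; rod's underside 5 mm below it. A bar fits in 10 to 34 mm above this point
- fitting: Short brass hose fitting, 24 mm diameter, 30 mm high, standing near the core; leave it alone. Origin: centre of its underside
- spanner: Steel spanner 150 mm long, 8 mm thick, lying near the seat; leave it alone. Origin: its middle, on its underside
- ring_low: Black clamping ring, 110 mm outside, 18 mm thick, lying on the bench towards the back; leave it alone. Origin: centre of its underside
- ring_top: Black clamping ring, 100 mm outside, 16 mm thick, lying on ring_low; leave it alone. Origin: centre of its underside
- wheel: Loose aluminium compressor wheel, 54 mm across, 26 mm high, at the back; leave it alone. Origin: centre of its underside
- oil: Grey oil bottle, 56 mm diameter, 130 mm high, at the back; leave it alone. Origin: centre of its underside
- driver: Screwdriver 190 mm long with a red handle, lying at the left; leave it alone. Origin: its middle, on its underside
Not all that is in view belongs to the job. Leave any orange look-alike of the stand alone.

How it is judged:
On the way:
1. the core hangs upright on the scale's hook, still, with its foot 4 to 15 mm above the bench, for 1.5 s (height (world z) of core between 0.004 and 0.015 m and angle between core's own z axis and vertical below 0.15 rad and linear speed of core below 0.03 m/s and contact force between scale and core above 2 N), for 1.5 s.
At the end, for the whole second after the job is handed in: The core stands home in the recess (foot within 2 mm of its floor and 4 mm of its centre, upright within 0.05 rad), unhooked and at rest; the scale hangs at rest in its fork (shoulder plate on both arms, within 14 mm of the middle, upright within 0.1 rad) (z of core in the frame of seat_floor below 0.002 m and horizontal distance between core and seat_floor below 0.004 m and angle between core's own z axis and vertical below 0.05 rad and linear speed of core below 0.02 m/s and contact force between scale and core below 0.05 N and horizontal distance between scale and fork below 0.014 m and z of scale in the frame of fork between 0.023 and 0.031 m and angle between scale's own z axis and vertical below 0.1 rad and linear speed of scale below 0.03 m/s); the robot touches nothing.
It fails at once if the core is raised more than 33 mm above the bench or tipped by more than 0.3 rad (height (world z) of core above 0.033 m or angle between core's own z axis and vertical above 0.3 rad).
It fails at once if the fingers touch the core (contact force between the fingers and core above 0.5 N).
It fails at once if the core is jerked or swung faster than 0.2 m/s, or the scale pulls or presses on it with more than 12 N (linear speed of core above 0.2 m/s or contact force between scale and core above 12 N).
It fails at once if the core presses or knocks on the seat with more than 15 N (contact force between core and seat above 15 N).
It fails at once if a bystander is moved by more than 20 mm (distance of any of fitting, spanner, ring_low, ring_top, wheel, oil, driver from where it was at the start of the episode above 0.02 m).
It also fails if it takes over 72 s, if anything falls off the work surface, if the arm or the gripper's body presses on something with over 40 N, if the wrist force passes 120 N, or if a joint passes its speed limit or range.

ROBOT

A 6-joint arm with a two-finger parallel gripper is mounted at the origin on the work surface. World frame = base frame: x ahead of the robot, y to its left, z up, the work surface at z = 0. Lengths are in m, angles in rad, forces in N, time in s.
With the tool pointing down it reaches from about 0.375 to 0.9 m from the base axis. Payload 3.1 kg.
Tool frame: the origin (TCP) lies between the finger pads; the fingertips stand manip.finger_overhang ahead of it and the grasp point (between the pads) lies 5 mm behind it (manip.finger_overhang is the distance from the TCP to the fingertips, in m); z points along the fingers, y is the line along which they close (so a half turn about z gives the same grasp; the last joint's range is limited). The gripper opens to 85 mm and grips with 20 to 120 N. Pads are 22 mm wide; open, the fingers measure 114 mm over their backs; the gripper's body (76 mm by 85 mm) begins 54 mm behind the grasp point. The pads swing forward as they close: fully open they stand 13 mm farther back than shut.
Start: joints at [0.955, 0.527, 1.433, -0, 1.181, -0.178], TCP at [0.265, 0.566, 0.219] pointing down, gripper open.
Joint ranges: [-3.08, 3.08], [-0.75, 2.2], [0.22, 2.44], [-1.43, 4.57], [0, 2.65], [-2.85, 2.85]. Speed limits (rad/s): [2.79, 2.79, 3.14, 3.14, 3.14, 3.14].

INTERFACE

Orientations are given as a unit quaternion [x, y, z, w].
In Python, from station import manip gives the robot as it stands.
- The arm moves only by the tool drive_tool, never from a script. Its argument "plan" is a list of rows, each a list of 7 numbers: the shift along the tool's x, y, z in m, then the turn, a rotation vector about the tool's x, y, z in degrees, then the opening, from -1 (shut) to 1 (fully open). In form: [[x, y, z, wx, wy, wz, gripper], ...]. A call has 1 to 10 rows; each row shifts and turns the commanded pose from where the row before left it, along the tool's axes as they then stand; what a row does not reach is not made up. A row lasts 1/10 s, in which the tool goes at most 50 mm and 8.59 degrees, less where a joint would pass 70% of its speed; a pose out of reach is approached as far as the arm can. A call is refused whole if a number of a shift passes 0.05 or a number of a turn 8.59, either way. A call with a gripper value outside its range is refused whole. The fingers move at their own pace and stop on an object; "newtons" is the grip in N (left out, the last holds). Time passes only in rows, so rows that do not move let the fingers close. It gives the time, the measured TCP pose, the force, the opening and the grip force at its end, in the units of the state.
- manip.sense(): the state, without advancing time (a new reading comes with each control period).
- manip.snapshot(name): name is "scene" or "side" or "wrist"; returns a dict with "image" (480x640x3 uint8, red, green, blue), "z_map" (480x640 float32, m along the optical axis (not along the pixel's ray), 0 where there is no reading), "fov_y" (degrees; the focal length in pixels is half the picture's height over the tangent of half this angle, whatever the lens; pixels are square), "cx", "cy" (the principal point, pixels), "k1" (the pictures are not rectified: a ray, as slopes to the right and down, at radius r is drawn at 1 + k1 r^2 times it, then the intrinsics apply), "extrinsics" (4x4, takes a point from camera to world coordinates); the wrist camera has in their place "mount" (4x4, takes a point from camera to tool coordinates, whose origin is the TCP and whose axes are the flange's). Camera axes: x right, y up, looking along -z (the intrinsics and any distortion apply to the point x, -y, -z); pixel columns grow to the right and rows downward; lengths in m; the calibration is good to about 2 mm. A picture is of the moment at which its call begins: read the wrist's pose just before it.
- manip.sign_off(): hands the job in; it is judged then, once.
The state is a dict: "t": time; "q": joint angles; "qd": joint speeds; "tau": joint torques, N m; "tcp_pos": TCP position; "tool_rot": TCP orientation; "force": force on the tool from outside, world axes, zero at the start; "ft_torque": the same for the moment, N m; "finger_gap": opening from 0.0 (shut) to 1.0 (fully open); "gripper_force": force on a finger pad.
Only numpy, scipy, OpenCV 4.12 (cv2) and the standard library are available. Lean on these libraries where they do the work, as an engineer would, in place of code of your own. Each camera call takes 0.05 s, during which the arm holds its last target. There are 200 camera calls.

## Working session

There is one attempt and no reset: what is moved stays moved. The work goes in short steps, Python scripts to look and compute and a tool call to move; the robot and the scene stay as the last step left them, time stands still between calls to the robot, and variables do not carry over. Pictures are saved under pics/ and viewed, at most 10 in all, crops included, and the job is handed in when it is done.

Besides the shell and the picture viewer there is one more tool, called after "Request:" as a command line: name --pt "numbers of a row" for each row, then --argument value for the rest. drive_tool: Moves the arm, as the interface text tells. Its arguments: {"type":"object","properties":{"plan":{"type":"array"},"newtons":{"type":"number"}},"required":["plan"]}

```bash
ls; mkdir -p pics; cat > h.py <<'E'
import numpy as np,cv2,pickle
from station import manip
def snap(n,f):
    s=manip.sense(); d=manip.snapshot(n); d['s']=s
    if 'mount' in d:
        from scipy.spatial.transform import Rotation as R
        T=np.eye(4);T[:3,:3]=R.from_quat(s['tool_rot']).as_matrix();T[:3,3]=s['tcp_pos'];d['extrinsics']=T@np.array(d['mount'])
    cv2.imwrite(f'pics/{f}.png',d['image'][:,:,::-1]);pickle.dump(d,open(f'pics/{f}.pkl','wb'));return d
def load(f): return pickle.load(open(f'pics/{f}.pkl','rb'))
def ray(d,u,v):
    f=240/np.tan(np.radians(d['fov_y'])/2);K=np.array([[f,0,d['cx']],[0,f,d['cy']],[0,0,1.]])
    p=cv2.undistortPoints(np.array([[[u,v]]],float),K,np.array([d['k1'],0,0,0.]))[0,0]
    return np.array([p[0],-p[1],-1.])
def pt(d,u,v,r=1):
    z=d['z_map'][int(v)-r:int(v)+r+1,int(u)-r:int(u)+r+1];z=np.median(z[z>0]);E=np.array(d['extrinsics'])
    return E[:3,:3]@(ray(d,u,v)*z)+E[:3,3]
def plane(d,u,v,h):
    E=np.array(d['extrinsics']);r=E[:3,:3]@ray(d,u,v);o=E[:3,3];return o+r*(h-o[2])/r[2]
def tri(L):
    A=np.zeros((3,3));b=np.zeros(3)
    for d,u,v in L:
        E=np.array(d['extrinsics']);r=E[:3,:3]@ray(d,u,v);r/=np.linalg.norm(r);P=np.eye(3)-np.outer(r,r);A+=P;b+=P@E[:3,3]
    return np.linalg.solve(A,b)
def cloud(d):
    f=240/np.tan(np.radians(d['fov_y'])/2);K=np.array([[f,0,d['cx']],[0,f,d['cy']],[0,0,1.]])
    v,u=np.mgrid[0:480,0:640];q=np.stack([u.ravel(),v.ravel()],1).astype(float)[:,None]
    p=cv2.undistortPoints(q,K,np.array([d['k1'],0,0,0.]))[:,0];z=d['z_map'].ravel()
    P=np.stack([p[:,0]*z,-p[:,1]*z,-z],1);E=np.array(d['extrinsics']);P=P@E[:3,:3].T+E[:3,3];P[z<=0]=np.nan
    return P.reshape(480,640,3)
def proj(d,p):
    E=np.array(d['extrinsics']);c=E[:3,:3].T@(np.array(p)-E[:3,3]);x,y=c[0]/-c[2],-c[1]/-c[2];k=1+d['k1']*(x*x+y*y)
    f=240/np.tan(np.radians(d['fov_y'])/2);return np.array([d['cx']+f*x*k,d['cy']+f*y*k])
E
python3 - <<'E'
from h import *
for n in('scene','side'):
    d=snap(n,n+'0');print(n,d['fov_y'],d['k1'],np.round(d['extrinsics'],3).tolist())
print(manip.sense(),manip.finger_overhang)
E
```

```text
pics
scene 53.84635147906444 0.038956728395619616 [[-0.74, -0.417, 0.528, 1.006], [0.673, -0.479, 0.564, 0.64], [0.017, 0.772, 0.635, 0.799], [0.0, 0.0, 0.0, 1.0]]
side 49.6401440674027 -0.1431164891666352 [[0.994, 0.048, -0.094, 0.337], [-0.105, 0.575, -0.812, -1.005], [0.015, 0.817, 0.577, 0.89], [0.0, 0.0, 0.0, 1.0]]
{'t': 0.1, 'q': array([ 9.54481786e-01,  5.28378966e-01,  1.43376293e+00, -2.03092882e-05,
        1.18144473e+00, -1.78518000e-01]), 'qd': array([-0.00058385, -0.00370158, -0.00218796, -0.00039245,  0.00048098,
       -0.00053735]), 'tau': array([-1.20401660e-04, -4.43300807e+01, -1.78586859e+01, -2.05344636e-04,
        3.89420602e-03,  2.58455060e-05]), 'tcp_pos': array([0.2645578 , 0.56550037, 0.21803156]), 'tool_rot': array([ 2.17150436e-01,  9.76137641e-01, -9.22918159e-04, -3.77211261e-04]), 'force': array([ 0.77021845, -0.58290521,  0.85962264]), 'ft_torque': array([0.01287791, 0.02611795, 0.03430478]), 'gripper_force': 0.0, 'finger_gap': 0.9978129847066709} 0.014
```

View pics/scene0.png

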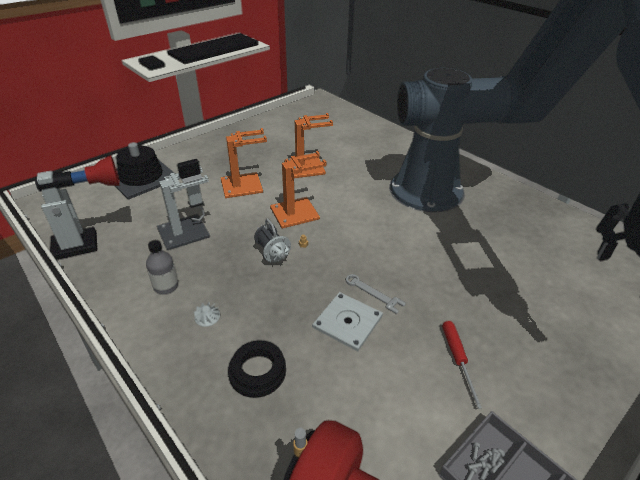

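View pics/side0.png

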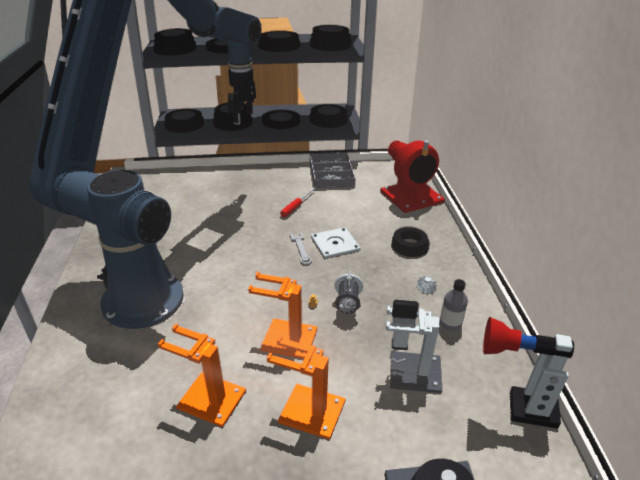

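Scene view: the scale hangs in the grey stand (scene 185,200; side 412,340). The three orange stands (scene 243,165 / 310,140 / 298,190) are look-alikes without a scale. The core is at scene (271,243) / side (348,293) and the seat at scene (348,320) / side (335,242). Next I'll enlarge the stand and core.

```bash
python3 - <<'E'
from h import *
a=load('scene0');b=load('side0')
def c(d,u,v,w,h,k): return cv2.resize(d['image'][v:v+h,u:u+w,::-1],None,fx=k,fy=k,interpolation=cv2.INTER_CUBIC)
m=np.vstack([np.hstack([c(a,150,150,80,60,5),c(b,370,285,80,60,5)]),np.hstack([c(a,240,210,80,60,5),c(b,300,260,80,60,5)])])
cv2.imwrite('pics/m0.png',m)
for n,d,L in(('scene',a,{'seat hole':(348,320),'core':(271,243),'fit':(303,240),'plate':(365,325),'spann':(375,293),'or1':(298,160),'orbase':(310,210),'bench':(240,300),'bench2':(420,350)}),('side',b,{'seathole':(335,242),'plate':(325,245),'core':(348,290),'grip':(405,308),'or':(293,292),'bench':(360,380)})):
    for k,v in L.items(): print(n,k,pt(d,*v).round(4))
# clouds: points over bench in regions
P=np.vstack([cloud(a).reshape(-1,3),cloud(b).reshape(-1,3)]);P=P[~np.isnan(P[:,0])]
np.save('pics/P.npy',P)
# top-down height map, 1px=1.5mm
M=np.zeros((480,480));x0,y0=0.2,-0.5
i=((P[:,0]-x0)/.0017).astype(int);j=((P[:,1]-y0)/.0017).astype(int);ok=(i>=0)&(i<480)&(j>=0)&(j<480)&(P[:,2]<.4)
np.maximum.at(M,(479-i[ok],479-j[ok]),np.clip(P[ok,2],0,.3))
cv2.imwrite('pics/top.png',cv2.applyColorMap((M/.2*255).clip(0,255).astype(np.uint8),cv2.COLORMAP_JET))
E
```

```text
scene seat hole [0.5207 0.2009 0.0047]
scene core [ 0.5373 -0.0409  0.0719]
scene fit [ 0.4368 -0.0462  0.0197]
scene plate [0.5059 0.2364 0.0091]
scene spann [0.4212 0.1865 0.0052]
scene or1 [ 0.3439 -0.1732  0.1558]
scene orbase [ 0.333  -0.1393  0.008 ]
scene bench [ 6.581e-01 -1.400e-03 -5.000e-04]
scene bench2 [ 0.4613  0.3485 -0.0015]
side seathole [0.5193 0.1978 0.0069]
side plate [0.488  0.179  0.0119]
side core [ 0.5103 -0.0965  0.0809]
side grip [ 0.589  -0.2885  0.1958]
side or [ 0.3765 -0.1834  0.1616]
side bench [ 0.5104 -0.2996  0.0009]
```

View pics/m0.png

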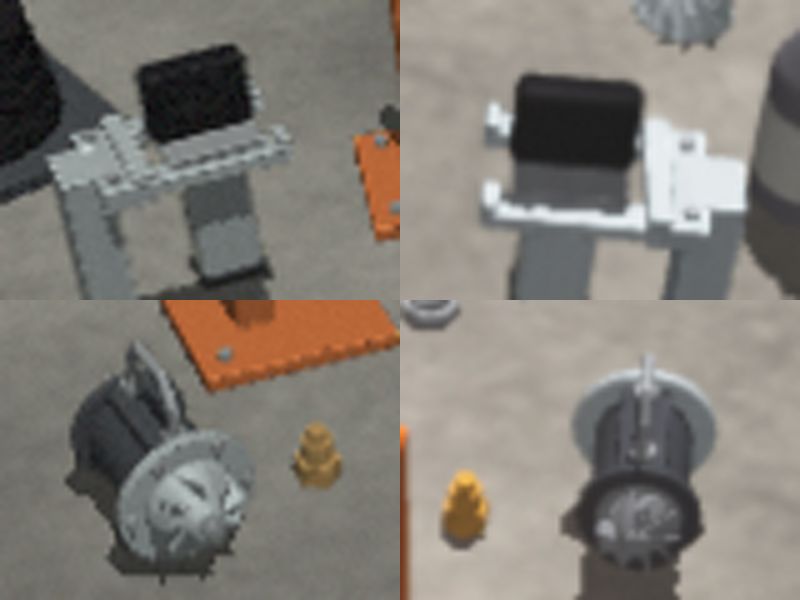

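View pics/top.png

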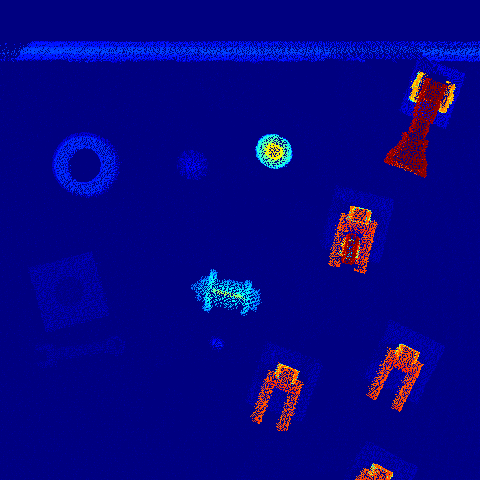

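Top-down height map: the grey stand with the scale is at about (352,240), fork open towards -x. The core is at (228,292) with its shaft nearly along y, the seat at (68,290), and an orange stand near (280,390). I'll fit the exact poses from the depth points per camera.

```bash
python3 - <<'E'
from h import *
def mr(Q):
    (c,s,a)=cv2.minAreaRect(Q[:,:2].astype(np.float32)); return np.round([*c,*s,a],4)
for n in('scene0','side0'):
    d=load(n);C=cloud(d).reshape(-1,3);I=d['image'].reshape(-1,3).astype(int);print(n)
    g=lambda x0,x1,y0,y1,z0,z1:(C[:,0]>x0)&(C[:,0]<x1)&(C[:,1]>y0)&(C[:,1]<y1)&(C[:,2]>z0)&(C[:,2]<z1)
    b=C[g(.45,.6,-.14,.04,.092,.13)];print('bow',len(b),b.mean(0).round(4),b.min(0).round(4),b.max(0).round(4))
    cc=np.cov(b[:,:2].T);w,v=np.linalg.eigh(cc);print(' dir',v[:,1],w**.5)
    top=b[b[:,2]>.101];print(' crown',len(top),np.median(top,0).round(4),np.percentile(top[:,2],[50,90]))
    s=C[g(.54,.7,-.36,-.22,.2,.225)];
    t=s[s[:,2]>np.percentile(s[:,2],90)-.004];print('griptop',len(t),np.median(t,0).round(4),mr(t),np.percentile(s[:,2],[50,90,99]))
    s=C[g(.54,.7,-.36,-.22,.155,.168)];print('fork',len(s),mr(s),s.mean(0).round(4))
    s=C[g(.45,.62,.13,.28,.007,.014)];print('plate',len(s),mr(s),np.median(s,0).round(4))
    s=C[g(.49,.55,.17,.23,-.01,.0068)];print('recess',len(s),mr(s),np.median(s,0).round(4))
    s=C[g(.3,.45,-.24,-.1,.02,.25)];print('orange',s.min(0).round(3),s.max(0).round(3))
    s=C[g(.55,.68,-.36,-.22,-.01,.04)]; 
    s=C[g(.42,.46,-.07,-.03,.015,.05)];print('fit',len(s),s.mean(0).round(3),s.max(0).round(3))
    s=C[g(.45,.6,-.14,.04,.02,.13)];print('core',mr(s),s.mean(0).round(4))
E
```

```text
scene0
bow 47 [ 0.5184 -0.0646  0.1027] [ 0.5112 -0.0916  0.0924] [ 0.5235 -0.0456  0.1087]
 dir [0.17746677 0.98412679] [0.00187917 0.0139859 ]
 crown 30 [ 0.5174 -0.0657  0.1062] [0.1062118  0.10830431]
griptop 55 [ 0.5952 -0.2767  0.2014] [ 5.93500e-01 -2.77500e-01  1.47000e-02  4.92000e-02  7.40457e+01] [0.2014141  0.20293337 0.2034828 ]
fork 483 [ 6.1070e-01 -2.8300e-01  6.4800e-02  1.0570e-01  7.7599e+01] [ 0.6162 -0.2757  0.1605]
plate 1689 [ 0.5205  0.1992  0.114   0.1111 15.949 ] [0.5256 0.2035 0.0092]
recess 341 [0.5202 0.2006 0.0537 0.0597 3.4238] [0.5174 0.1972 0.0034]
orange [ 0.3   -0.194  0.02 ] [ 0.399 -0.11   0.166]
fit 43 [ 0.434 -0.049  0.023] [ 0.445 -0.041  0.031]
core [ 5.15600e-01 -6.38000e-02  1.11800e-01  7.07000e-02  7.39212e+01] [ 0.5258 -0.0544  0.0613]
side0
bow 41 [ 0.5131 -0.0812  0.1058] [ 0.5079 -0.0996  0.0932] [ 0.5193 -0.0571  0.1128]
 dir [0.18813432 0.98214331] [0.00170297 0.01249335]
 crown 32 [ 0.5133 -0.0764  0.1091] [0.10911466 0.11169323]
griptop 131 [ 0.5901 -0.2822  0.203 ] [ 5.91100e-01 -2.81200e-01  1.72000e-02  4.61000e-02  8.10769e+01] [0.20293767 0.20463173 0.2064858 ]
fork 769 [ 6.08900e-01 -2.87600e-01  6.17000e-02  1.04800e-01  7.67841e+01] [ 0.609  -0.2971  0.1623]
plate 721 [ 0.5357  0.2011  0.1526  0.1232 11.4899] [0.5189 0.1939 0.0111]
recess 85 [ 0.5211  0.2055  0.0498  0.0414 15.076 ] [0.5211 0.2049 0.0047]
orange [ 0.301 -0.199  0.02 ] [ 0.394 -0.113  0.17 ]
fit 49 [ 0.431 -0.056  0.024] [ 0.439 -0.046  0.036]
core [ 5.11800e-01 -8.30000e-02  9.21000e-02  6.99000e-02  7.85719e+01] [ 0.5127 -0.083   0.0626]
```

Fits: core yaw ≈ -10.5°, bow ≈ (0.515, -0.071, 0.106), stand yaw ≈ -13°, grip top ≈ (0.592, -0.280, 0.203), seat ≈ (0.520, 0.200). All agree with the stated sizes and heights. I'll move towards the seat with the tool turned and refine with the wrist camera on the way.

Request:
drive_tool --pt "0 0 -0.01 0 0 -6 1" --pt "-0.02 -0.02 -0.01 0 0 -6 1" --pt "-0.035 -0.031 -0.01 0 0 0 1" --pt "-0.035 -0.031 -0.01 0 0 0 1" --pt "-0.035 -0.031 -0.01 0 0 0 1" --pt "-0.035 -0.031 -0.01 0 0 0 1" --pt "-0.035 -0.031 -0.01 0 0 0 1" --pt "-0.035 -0.031 -0.01 0 0 0 1" --pt "-0.02 -0.015 -0.005 0 0 0 1" --pt "0 0 0 0 0 0 1"

```text
t: 1.1
tcp_pos: [0.4585, 0.2902, 0.3044]
tool_rot: [0.116, 0.993, -0.0, 0.001]
force: [0.5, -0.2, 0.6]
finger_gap: 1.003
gripper_force: 0.0
```

```bash
python3 - <<'E'
from h import *
d=snap('wrist','w1');s=d['s'];print(s['t'],s['tcp_pos'],s['tool_rot']);print(np.round(d['mount'],4),d['fov_y'],d['k1'])
for n,p in dict(seat=(.52,.2,.004),bow=(.515,-.07,.106),grip=(.592,-.28,.203)).items(): print(n,proj(d,p))
C=cloud(d).reshape(-1,3)
g=lambda x0,x1,y0,y1,z0,z1:(C[:,0]>x0)&(C[:,0]<x1)&(C[:,1]>y0)&(C[:,1]<y1)&(C[:,2]>z0)&(C[:,2]<z1)
for a in((.44,.6,.12,.28,.0075,.014),(.49,.55,.17,.23,-.01,.0068)):
    q=C[g(*a)];print(len(q),np.median(q,0).round(4),cv2.minAreaRect(q[:,:2].astype(np.float32)) if len(q)>5 else '')
E
```

```text
1.1 [0.45846273 0.29022081 0.30444466] [ 1.16396312e-01  9.93202242e-01 -9.60750125e-06  1.09751860e-03]
[[ 1.000e-03  9.551e-01  2.961e-01  7.530e-02]
 [ 1.000e+00 -1.100e-03  3.000e-04  3.000e-04]
 [ 6.000e-04  2.961e-01 -9.551e-01 -1.553e-01]
 [ 0.000e+00  0.000e+00  0.000e+00  1.000e+00]] 71.65201513018542 -0.053900418894680543
seat [269.69716494 250.20810041]
bow [ 52.40454654 319.16261215]
grip [-107.60377626  441.06412804]
4654 [0.5166 0.2003 0.0104] ((0.5001570582389832, 0.19315293431282043), (0.15362638235092163, 0.11050093919038773), 15.336560249328613)
841 [0.5215 0.1986 0.0046] ((0.5220104455947876, 0.1983720362186432), (0.04860752075910568, 0.04722758010029793), 31.052261352539062)
```

Request:
drive_tool --pt "-0.0115 -0.0445 -0.002 0 0 0 1" --pt "-0.0115 -0.0445 -0.002 0 0 0 1" --pt "-0.0115 -0.0445 -0.002 0 0 0 1" --pt "-0.0115 -0.0445 -0.002 0 0 0 1" --pt "-0.0115 -0.0445 -0.002 0 0 0 1" --pt "-0.0115 -0.0445 -0.002 0 0 0 1" --pt "-0.0115 -0.0445 -0.002 0 0 0 1" --pt "-0.0115 -0.0445 -0.002 0 0 0 1" --pt "-0.0115 -0.0445 -0.002 0 0 0 1" --pt "0 0 0 0 0 0 1"

```text
t: 2.15
tcp_pos: [0.4667, -0.1246, 0.3216]
tool_rot: [0.116, 0.993, -0.001, 0.0]
force: [-0.2, 1.1, 0.1]
finger_gap: 1.001
gripper_force: 0.0
```

```bash
python3 - <<'E'
from h import *
d=snap('wrist','w2');s=d['s'];print(s['t'],s['tcp_pos'],s['tool_rot'])
for n,p in dict(bow=(.515,-.07,.106),grip=(.592,-.28,.203)).items(): print(n,proj(d,p))
C=cloud(d).reshape(-1,3)
g=lambda x0,x1,y0,y1,z0,z1:(C[:,0]>x0)&(C[:,0]<x1)&(C[:,1]>y0)&(C[:,1]<y1)&(C[:,2]>z0)&(C[:,2]<z1)
for n,a in dict(bow=(.45,.6,-.14,.04,.095,.12),grip=(.54,.66,-.34,-.22,.192,.215),fork=(.54,.7,-.36,-.22,.152,.17)).items():
    q=C[g(*a)];print(n,len(q),np.median(q,0).round(4),q[:,2].max(),cv2.minAreaRect(q[:,:2].astype(np.float32)) if len(q)>5 else '')
E
```

```text
2.15 [ 0.46666569 -0.12462408  0.32162065] [ 1.16263482e-01  9.93217920e-01 -9.10006436e-04  3.71951114e-04]
bow [375.95297626 236.5994943 ]
grip [199.77494104 380.39501945]
bow 213 [ 0.5159 -0.0723  0.1076] 0.11091328128333194 ((0.516555666923523, -0.07160776853561401), (0.04912293702363968, 0.005783408880233765), 79.17245483398438)
grip 66 [ 0.5996 -0.2731  0.1966] 0.20232643486453517 ((0.6032313704490662, -0.2740858793258667), (0.0022147702984511852, 0.022996610030531883), 79.1301040649414)
fork 1468 [ 0.6122 -0.2647  0.1614] 0.16917785326942908 ((0.6149425506591797, -0.26545941829681396), (0.03134654462337494, 0.10765709728002548), 63.99519729614258)
```

View pics/w2.png

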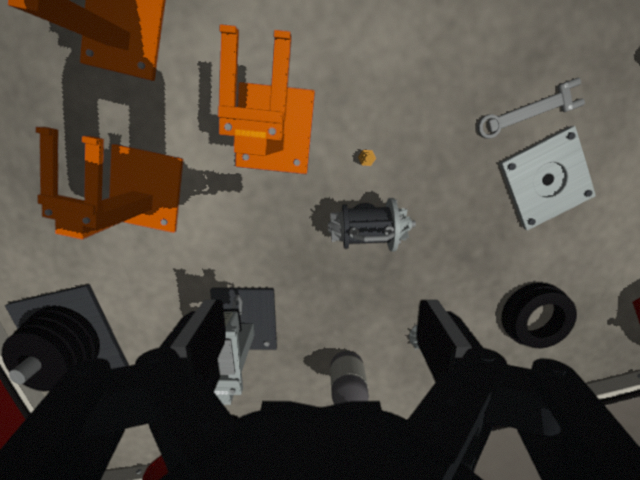

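Wrist view: core at (372,222), seat at (548,180), the grey scale stand at (230,340) partly hidden by the left finger. I'll move above the stand to see the grip between the fingers.

Request:
drive_tool --pt "-0.03 -0.025 0.004 0 0 0 1" --pt "-0.03 -0.025 0.004 0 0 0 1" --pt "-0.03 -0.025 0.004 0 0 0 1" --pt "-0.03 -0.025 0.004 0 0 0 1" --pt "-0.03 -0.025 0.004 0 0 0 1" --pt "0 0 0 0 0 0 1" --pt "0 0 0 0 0 0 1"

```text
t: 2.9
tcp_pos: [0.5839, -0.2739, 0.3004]
tool_rot: [0.113, 0.994, 0.001, -0.002]
force: [0.4, 0.1, -0.3]
finger_gap: 1.001
gripper_force: 0.0
```

```bash
python3 - <<'E'
from h import *
d=snap('wrist','w3');s=d['s'];print(s['t'],s['tcp_pos'],s['tool_rot'])
print('grip',proj(d,(.592,-.28,.203)))
C=cloud(d).reshape(-1,3)
g=lambda x0,x1,y0,y1,z0,z1:(C[:,0]>x0)&(C[:,0]<x1)&(C[:,1]>y0)&(C[:,1]<y1)&(C[:,2]>z0)&(C[:,2]<z1)
for n,a in dict(grip=(.54,.66,-.34,-.22,.196,.215),fork=(.54,.7,-.36,-.22,.154,.168),bow=(.45,.6,-.14,.04,.095,.12)).items():
    q=C[g(*a)];print(n,len(q),np.median(q,0).round(4) if len(q) else '',cv2.minAreaRect(q[:,:2].astype(np.float32)) if len(q)>5 else '')
E
```

```text
2.9 [ 0.583895   -0.27390156  0.30038737] [ 0.11295108  0.99359846  0.00135639 -0.00151971]
grip [314.84763354 248.82950818]
grip 1151 [ 0.5908 -0.2792  0.2029] ((0.5925278067588806, -0.2798753082752228), (0.015996482223272324, 0.049148671329021454), 77.5068359375)
fork 4425 [ 0.6058 -0.2913  0.1627] ((0.6096774935722351, -0.28579679131507874), (0.060168758034706116, 0.10408461838960648), 76.7691879272461)
bow 278 [ 0.5154 -0.0786  0.1077] ((0.5162733793258667, -0.07189008593559265), (0.047707442194223404, 0.006159273441880941), 79.8534927368164)
```

View pics/w3.png

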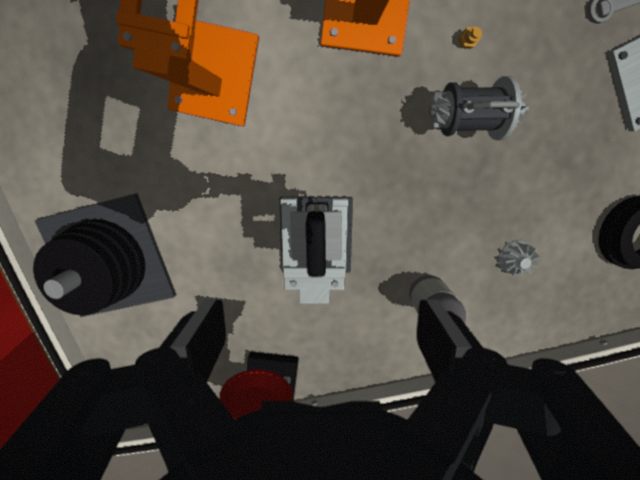

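Wrist view: the black grip at (316,244) lies between the grey fork arms, which fits the description. Measured: centre (0.592,-0.280), top 0.203, yaw -13°. Descending to grip.

Request:
drive_tool --pt "-0.0094 -0.0038 0.01 0 0 0 0" --pt "0 0 0.025 0 0 0 0" --pt "0 0 0.025 0 0 0 0" --pt "0 0 0.025 0 0 0 0" --pt "0 0 0.02 0 0 0 0" --pt "0 0 0.009 0 0 0 0" --pt "0 0 0 0 0 0 0" --pt "0 0 0 0 0 0 0" --newtons 70

```text
t: 3.75
tcp_pos: [0.5927, -0.2822, 0.1888]
tool_rot: [0.114, 0.994, -0.0, 0.001]
force: [-0.0, 0.4, 0.6]
finger_gap: 0.5
gripper_force: 0.0
```

```bash
python3 - <<'E'
from h import *
s=manip.sense();print(s['t'],s['tcp_pos'],s['tool_rot'],s['force'])
d=snap('wrist','w4');C=cloud(d).reshape(-1,3)
q=C[(abs(C[:,0]-.592)<.05)&(abs(C[:,1]+.28)<.03)&(C[:,2]>.196)&(C[:,2]<.215)];print(len(q),np.median(q,0),cv2.minAreaRect(q[:,:2].astype(np.float32)) if len(q)>5 else '')
E
```

```text
3.75 [ 0.59268101 -0.28221085  0.18879652] [ 1.13666235e-01  9.93518685e-01 -3.47565404e-04  6.99822207e-04] [-0.0274488   0.35940887  0.6307347 ]
3677 [ 0.58855175 -0.27898091  0.20305085] ((0.5895895957946777, -0.2823212146759033), (0.05321010202169418, 0.04647009074687958), 42.135128021240234)
```

Request:
drive_tool --pt "0 0.002 0.001 0 0 0 -0.3" --pt "0 0 0 0 0 0 -1" --pt "0 0 0 0 0 0 -1" --pt "0 0 0 0 0 0 -1" --pt "0 0 0 0 0 0 -1" --pt "0 0 0 0 0 0 -1" --pt "0 0 -0.002 0 0 0 -1" --pt "0 0 -0.004 0 0 0 -1" --pt "0 0 -0.004 0 0 0 -1" --pt "0 0 -0.003 0 0 0 -1"

```text
t: 4.8
tcp_pos: [0.5924, -0.2805, 0.1999]
tool_rot: [0.114, 0.993, 0.0, -0.0]
force: [-0.2, 0.1, -1.2]
finger_gap: 0.145
gripper_force: 68.4
```

```bash
python3 - <<'E'
from h import *
s=manip.sense();print(s['t'],s['tcp_pos'],s['tool_rot'],s['force'],s['finger_gap']*85)
d=snap('wrist','w5');C=cloud(d).reshape(-1,3)
q=C[(abs(C[:,0]-.592)<.05)&(abs(C[:,1]+.28)<.03)&(C[:,2]>.208)&(C[:,2]<.24)];print(len(q),np.median(q,0))
E
```

```text
4.8 [ 0.59240193 -0.28046867  0.19985716] [ 1.13997634e-01  9.93480999e-01  2.79785724e-05 -2.10124997e-04] [-0.18183914  0.09193519 -1.18812893] 12.348852500942177
4495 [ 0.58412529 -0.27945888  0.21525463]
```

Scale lifted 12 mm (grip top 0.203→0.215), gripped. Drawing it free and raising it.

Request:
drive_tool --pt "0.01 0 0 0 0 0 -1" --pt "0.02 0 0 0 0 0 -1" --pt "0.02 0 0 0 0 0 -1" --pt "0.02 0 0 0 0 0 -1" --pt "0.02 0 -0.005 0 0 0 -1" --pt "0.01 0.01 -0.015 0 0 0 -1" --pt "0 0.02 -0.0135 0 0 -1.2 -1" --pt "0 0.025 -0.01 0 0 -1.2 -1" --pt "0 0.025 0 0 0 0 -1" --pt "0 0.025 0 0 0 0 -1"

```text
t: 5.85
tcp_pos: [0.5156, -0.154, 0.2439]
tool_rot: [0.093, 0.996, -0.0, 0.0]
force: [-0.1, 0.3, -1.1]
finger_gap: 0.139
gripper_force: 68.5
```

```bash
python3 - <<'E'
from h import *
s=manip.sense();print(s['t'],s['tcp_pos'],s['tool_rot'],s['force'])
from scipy.spatial.transform import Rotation as R
M=R.from_quat(s['tool_rot']).as_matrix();print('to pre',M.T@(np.array([.457,-.061,.2435])-s['tcp_pos']))
E
```

```text
5.85 [ 0.51562104 -0.15396927  0.24385982] [ 9.33317177e-02  9.95635054e-01 -1.29904122e-04  1.17521555e-04] [-0.10693692  0.2583796  -1.12982132]
to pre [0.07487807 0.08045504 0.00032144]
```

Request:
drive_tool --pt "0.025 0 0 0 0 0 -1" --pt "0.025 0 0 0 0 0 -1" --pt "0.025 0.01 0 0 0 0 -1" --pt "0 0.025 0 0 0 0 -1" --pt "0 0.025 0 0 0 0 -1" --pt "0 0.02 0 0 0 0 -1" --pt "0 0 0 0 0 0 -1" --pt "0 0 0 0 0 0 -1"

```text
t: 6.65
tcp_pos: [0.4568, -0.0623, 0.2434]
tool_rot: [0.092, 0.996, -0.0, -0.0]
force: [-1.0, -0.9, -2.2]
finger_gap: 0.138
gripper_force: 68.6
```

```bash
python3 - <<'E'
from h import *
d=snap('side','s1');e=snap('scene','c1');w=snap('wrist','w6');s=manip.sense();print(s['t'],s['tcp_pos'],s['force'])
def c(d,p,k,w,h):
    u,v=proj(d,p).astype(int);u=max(0,u-w//2);v=max(0,v-h//2);print(u,v);return cv2.resize(d['image'][v:v+h,u:u+w,::-1],None,fx=k,fy=k,interpolation=cv2.INTER_CUBIC)
p=(.49,-.066,.11)
cv2.imwrite('pics/m1.png',np.hstack([c(e,p,5,80,110),c(d,p,5,80,110)]))
t=s['tcp_pos']
for dd in(e,d): print('hookbowl',proj(dd,t-[0,0,.1575]),'bow',proj(dd,(.5163,-.0719,.106)))
C=cloud(w).reshape(-1,3);q=C[(abs(C[:,0]-.516)<.03)&(abs(C[:,1]+.07)<.04)&(C[:,2]>.095)&(C[:,2]<.12)];print(len(q),np.median(q,0) if len(q) else 0)
E
```

```text
6.8 [ 0.45726639 -0.06314411  0.24339429] [ 0.03905291  1.01380649 -1.87434609]
239 161
298 217
hookbowl [291.62778835 219.50621608] bow [269.28623361 221.3991653 ]
hookbowl [324.13497392 280.50758153] bow [349.4953766  274.98071074]
0 0
```

View pics/m1.png

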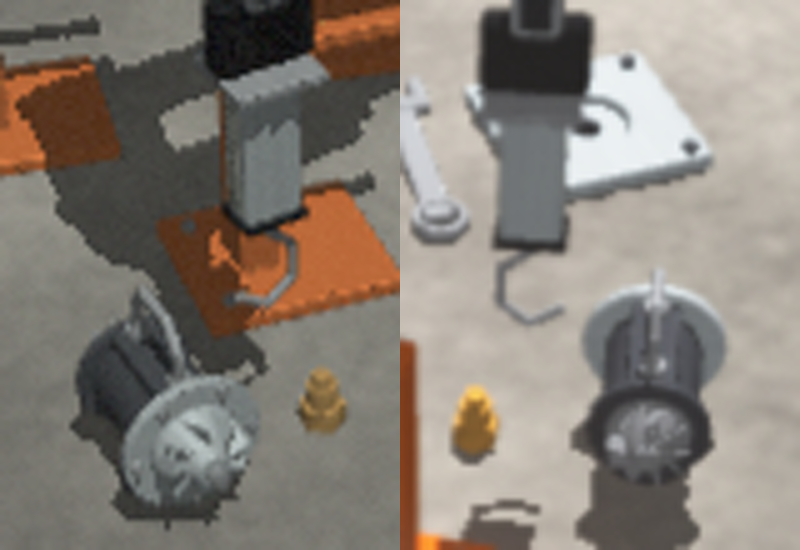

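The hook bowl projects where it is seen (scene 290,221; side 324,280) and the window under the bow is ahead of it. Inserting now.

Request:
drive_tool --pt "-0.008 0.0022 0 0 0 0 -1" --pt "-0.012 0 0 0 0 0 -1" --pt "-0.012 0 0 0 0 0 -1" --pt "-0.012 0 0 0 0 0 -1" --pt "-0.01 0 0 0 0 0 -1" --pt "-0.0056 0 0 0 0 0 -1" --pt "0 0 0 0 0 0 -1" --pt "0 0 0 0 0 0 -1" --pt "0 0 0 0 0 0 -1"

```text
t: 7.7
tcp_pos: [0.5158, -0.071, 0.2433]
tool_rot: [0.093, 0.996, 0.0, -0.0]
force: [-0.1, -0.3, -2.2]
finger_gap: 0.141
gripper_force: 68.6
```

```bash
cat > f.py <<'E'
from h import *
# average force / pose over camera-call ticks, and bow top height from side and scene
import sys
F=[];Z={}
for i in range(int(sys.argv[1])):
    for n in('side','scene'):
        d=manip.snapshot(n);F.append(manip.sense()['force']);C=cloud(d).reshape(-1,3);s=manip.sense()
        x,y=s['tcp_pos'][:2];q=C[(abs(C[:,0]-x)<.02)&(abs(C[:,1]-y)<.04)&(C[:,2]>.085)&(C[:,2]<.15)]
        # core back plate / body all points near, upper heights: report percentile of core points
        q2=C[(abs(C[:,0]-x)<.05)&(abs(C[:,1]-y)<.075)&(C[:,2]<.095)&(C[:,2]>.03)]
        Z.setdefault(n,[]).append([len(q),*np.median(q2,0)])
s=manip.sense();print(s['t'],s['tcp_pos'].round(4),s['tool_rot'].round(4),'F',np.mean(F,0).round(2),np.std(F,0).round(2))
for n in Z: print(n,np.mean(Z[n],0).round(4))
E
python3 f.py 3; python3 - <<'E'
from h import *
d=snap('side','s2');e=snap('scene','c2')
def c(d,p,k,w,h):
    u,v=proj(d,p).astype(int);u=max(0,u-w//2);v=max(0,v-h//2);print(u,v);return cv2.resize(d['image'][v:v+h,u:u+w,::-1],None,fx=k,fy=k,interpolation=cv2.INTER_CUBIC)
p=(.516,-.07,.09)
cv2.imwrite('pics/m2.png',np.hstack([c(e,p,8,50,50),c(d,p,8,50,50)]))
E
```

```text
8.0 [ 0.5163 -0.0712  0.2435] [ 0.0931  0.9957 -0.      0.    ] F [-0.47  0.23 -2.27] [0.44 0.55 0.24]
side [ 1.73e+02  5.10e-01 -9.45e-02  6.28e-02]
scene [ 2.003333e+02  5.278000e-01 -4.290000e-02  6.120000e-02]
245 202
323 254
```

View pics/m2.png

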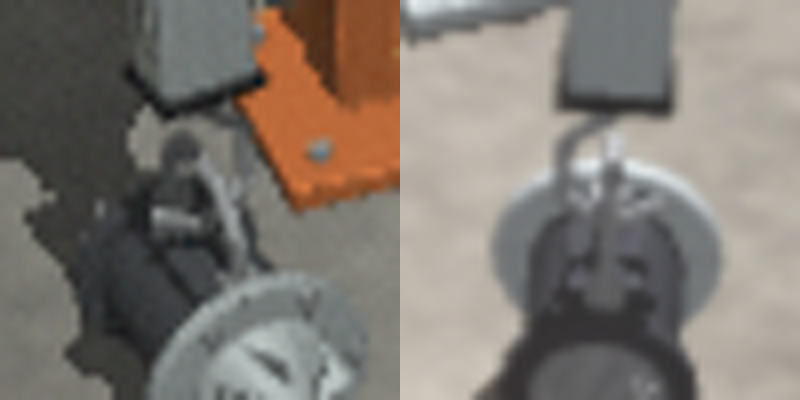

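The hook is through the window (point visible in the scene crop at 175,215; rod around the bow in the side crop at 575,150). Drawing up slowly.

Request:
drive_tool --pt "0 0 -0.005 0 0 0 -1" --pt "0 0 -0.006 0 0 0 -1" --pt "0 0 -0.003 0 0 0 -1" --pt "0 0 -0.003 0 0 0 -1" --pt "0 0 -0.003 0 0 0 -1" --pt "0 0 -0.003 0 0 0 -1" --pt "0 0 -0.003 0 0 0 -1" --pt "0 0 -0.003 0 0 0 -1" --pt "0 0 -0.003 0 0 0 -1" --pt "0 0 -0.003 0 0 0 -1"

```text
t: 9.1
tcp_pos: [0.5162, -0.0712, 0.2784]
tool_rot: [0.093, 0.996, 0.0, -0.0]
force: [-0.4, -0.1, -4.2]
finger_gap: 0.142
gripper_force: 68.4
```

```bash
python3 f.py 3
```

```text
9.4 [ 0.5163 -0.0712  0.2782] [ 9.310e-02  9.957e-01  1.000e-04 -2.000e-04] F [-0.05 -0.03 -3.49] [0.45 0.09 0.31]
side [ 1.030e+02  5.097e-01 -9.420e-02  6.280e-02]
scene [ 1.163333e+02  5.280000e-01 -4.280000e-02  6.090000e-02]
```

Request:
drive_tool --pt "0 0 -0.002 0 0 0 -1" --pt "0 0 -0.002 0 0 0 -1" --pt "0 0 -0.002 0 0 0 -1" --pt "0 0 -0.002 0 0 0 -1" --pt "0 0 -0.002 0 0 0 -1" --pt "0 0 -0.002 0 0 0 -1" --pt "0 0 -0.002 0 0 0 -1" --pt "0 0 0 0 0 0 -1"

```text
t: 10.2
tcp_pos: [0.5165, -0.0713, 0.2926]
tool_rot: [0.093, 0.996, -0.0, 0.0]
force: [0.3, -0.2, -4.9]
finger_gap: 0.145
gripper_force: 68.4
```

```bash
python3 f.py 3
```

```text
10.5 [ 0.5164 -0.0713  0.2923] [ 9.310e-02  9.957e-01  0.000e+00 -1.000e-04] F [-0.38 -0.61 -4.91] [0.59 0.21 0.5 ]
side [ 1.056667e+02  5.097000e-01 -9.460000e-02  6.260000e-02]
scene [ 1.163333e+02  5.280000e-01 -4.260000e-02  6.100000e-02]
```

Request:
drive_tool --pt "0 0 -0.002 0 0 0 -1" --pt "0 0 -0.002 0 0 0 -1" --pt "0 0 -0.002 0 0 0 -1" --pt "0 0 -0.002 0 0 0 -1" --pt "0 0 -0.002 0 0 0 -1" --pt "0 0 0 0 0 0 -1"

```text
t: 11.1
tcp_pos: [0.5166, -0.0713, 0.3028]
tool_rot: [0.093, 0.996, -0.0, 0.0]
force: [0.6, 0.8, -5.4]
finger_gap: 0.143
gripper_force: 68.5
```

```bash
python3 f.py 3
```

```text
11.4 [ 0.5163 -0.0713  0.3023] [ 9.310e-02  9.957e-01  1.000e-04 -2.000e-04] F [-0.07  0.13 -5.65] [0.48 0.38 0.51]
side [ 1.086667e+02  5.097000e-01 -9.490000e-02  6.580000e-02]
scene [ 1.196667e+02  5.286000e-01 -4.210000e-02  6.360000e-02]
```

The core is ~3 mm clear. Raising 6 mm more and holding for 2+ s.

Request:
drive_tool --pt "0 0 -0.002 0 0 0 -1" --pt "0 0 -0.002 0 0 0 -1" --pt "0 0 -0.002 0 0 0 -1" --pt "0 0 0 0 0 0 -1" --pt "0 0 0 0 0 0 -1" --pt "0 0 0 0 0 0 -1" --pt "0 0 0 0 0 0 -1" --pt "0 0 0 0 0 0 -1"

```text
t: 12.2
tcp_pos: [0.5164, -0.0713, 0.3083]
tool_rot: [0.093, 0.996, 0.0, -0.0]
force: [-0.9, 0.0, -5.3]
finger_gap: 0.143
gripper_force: 68.4
```

```bash
python3 f.py 5
```

```text
12.7 [ 0.5164 -0.0713  0.3084] [ 0.0931  0.9957 -0.     -0.    ] F [-0.06  0.04 -5.72] [0.46 0.36 0.44]
side [ 1.744e+02  5.098e-01 -9.460e-02  7.090e-02]
scene [ 1.670e+02  5.289e-01 -4.170e-02  6.890e-02]
```

Request:
drive_tool --pt "0 0 0 0 0 0 -1" --pt "0 0 0 0 0 0 -1" --pt "0 0 0 0 0 0 -1" --pt "0 0 0 0 0 0 -1" --pt "0 0 0 0 0 0 -1" --pt "0 0 0 0 0 0 -1" --pt "0 0 0 0 0 0 -1" --pt "0 0 0 0 0 0 -1" --pt "0 0 0 0 0 0 -1" --pt "0 0 0 0 0 0 -1"

```text
t: 13.7
tcp_pos: [0.5164, -0.0713, 0.3084]
tool_rot: [0.093, 0.996, 0.0, -0.0]
force: [0.1, 0.2, -6.1]
finger_gap: 0.143
gripper_force: 68.4
```

```bash
python3 f.py 3;  python3 - <<'E'
from h import *
d=snap('side','s3');e=snap('scene','c3');w=snap('wrist','w7')
# bow crown tops
for n,a in(('side0',d),('scene0',e)):
    for k in(load(n),a):
        C=cloud(k).reshape(-1,3);q=C[(abs(C[:,0]-.516)<.06)&(abs(C[:,1]+.072)<.09)&(C[:,2]>.02)&(C[:,2]<.085)];print(n,np.percentile(q[:,2],[30,50,70]).round(4),len(q))
E
```

```text
14.0 [ 0.5164 -0.0713  0.3084] [ 0.0931  0.9957 -0.      0.    ] F [-0.03 -0.04 -5.53] [0.22 0.25 0.52]
side [ 1.756667e+02  5.096000e-01 -9.490000e-02  7.100000e-02]
scene [ 1.673333e+02  5.289000e-01 -4.180000e-02  6.910000e-02]
side0 [0.054  0.0623 0.0694] 850
side0 [0.0605 0.069  0.0747] 749
scene0 [0.0514 0.0603 0.0681] 848
scene0 [0.0589 0.067  0.0739] 818
```

It has hung still at ~8 mm for over 2 s. Before carrying, I'll refine the seat centre from several stored views (no extra robot time).

```bash
python3 - <<'E'
from h import *
for n in('scene0','side0','w1','w2','w7','c3'):
    d=load(n);C=cloud(d);I=d['image'].astype(int)
    m=((abs(C[...,0]-.52)<.1)&(abs(C[...,1]-.2)<.1)&(C[...,2]<.03)&(I.min(2)>125)&(I.max(2)-I.min(2)<30)).astype(np.uint8)
    m=cv2.morphologyEx(m,cv2.MORPH_OPEN,np.ones((3,3),np.uint8))
    k,l,st,_=cv2.connectedComponentsWithStats(m);
    if k<2: print(n,'none');continue
    i=1+st[1:,4].argmax();v,u=np.nonzero(l==i)
    P=np.array([plane(d,a,b,.01)[:2] for a,b in zip(u,v)],np.float32);r=cv2.minAreaRect(P);print(n,st[i,4],np.round([*r[0],*r[1],r[2]],4))
E
```

```text
scene0 1869 [ 0.5202  0.1994  0.1117  0.1107 15.4089]
side0 2476 [0.5192 0.1896 0.1987 0.1992 0.2788]
w1 4864 [ 0.5211  0.199   0.1095  0.11   15.1733]
w2 4929 [ 0.5204  0.1994  0.1103  0.1106 15.2401]
w7 6057 [ 0.5209  0.1998  0.1123  0.1117 15.2955]
c3 1916 [ 0.5196  0.1992  0.1136  0.1111 15.7502]
```

Seat centre (0.5206, 0.1993), consistent to 1 mm with sides of 110 mm. Lifting to ~18 mm and carrying with a smooth ramp.

Request:
drive_tool --pt "0 0 -0.002 0 0 0 -1" --pt "0 0 -0.002 0 0 0 -1" --pt "0 0 -0.002 0 0 0 -1" --pt "0 0 -0.002 0 0 0 -1" --pt "0.0002 0.001 -0.002 0 0 0 -1" --pt "0.0003 0.002 0 0 0 0 -1" --pt "0.0005 0.003 0 0 0 0 -1" --pt "0.0009 0.005 0 0 0 0 -1" --pt "0.001 0.006 0 0 0 0 -1" --pt "0.0012 0.007 0 0 0 0 -1"

```text
t: 15.15
tcp_pos: [0.5168, -0.0463, 0.3183]
tool_rot: [0.093, 0.996, 0.0, -0.0]
force: [0.3, 0.9, -6.3]
finger_gap: 0.146
gripper_force: 68.4
```

Request:
drive_tool --pt "0.00135 0.0078 0 0 0 0 -1" --pt "0.00135 0.0078 0 0 0 0 -1" --pt "0.00135 0.0078 0 0 0 0 -1" --pt "0.00135 0.0078 0 0 0 0 -1" --pt "0.00135 0.0078 0 0 0 0 -1" --pt "0.00135 0.0078 0 0 0 0 -1" --pt "0.00135 0.0078 0 0 0 0 -1" --pt "0.00135 0.0078 0 0 0 0 -1" --pt "0.00135 0.0078 0 0 0 0 -1"

```text
t: 16.05
tcp_pos: [0.5179, 0.025, 0.3184]
tool_rot: [0.093, 0.996, 0.0, -0.0]
force: [0.1, -0.3, -5.7]
finger_gap: 0.149
gripper_force: 68.4
```

Request:
drive_tool --pt "0.00135 0.0078 0 0 0 0 -1" --pt "0.00135 0.0078 0 0 0 0 -1" --pt "0.00135 0.0078 0 0 0 0 -1" --pt "0.00135 0.0078 0 0 0 0 -1" --pt "0.00135 0.0078 0 0 0 0 -1" --pt "0.00135 0.0078 0 0 0 0 -1" --pt "0.00135 0.0078 0 0 0 0 -1" --pt "0.00135 0.0078 0 0 0 0 -1" --pt "0.00135 0.0078 0 0 0 0 -1"

```text
t: 16.95
tcp_pos: [0.519, 0.0962, 0.3184]
tool_rot: [0.093, 0.996, -0.0, -0.0]
force: [0.1, 1.2, -5.4]
finger_gap: 0.146
gripper_force: 68.4
```

Request:
drive_tool --pt "0.00135 0.0078 0 0 0 0 -1" --pt "0.00135 0.0078 0 0 0 0 -1" --pt "0.00135 0.0078 0 0 0 0 -1" --pt "0.00135 0.0078 0 0 0 0 -1" --pt "0.0012 0.007 0 0 0 0 -1" --pt "0.001 0.006 0 0 0 0 -1" --pt "0.0009 0.005 0 0 0 0 -1" --pt "0.0005 0.003 0 0 0 0 -1" --pt "0.0003 0.002 0 0 0 0 -1" --pt "0.0002 0.001 0 0 0 0 -1"

```text
t: 17.95
tcp_pos: [0.5199, 0.1516, 0.3184]
tool_rot: [0.093, 0.996, -0.0, -0.0]
force: [-0.7, -0.6, -7.1]
finger_gap: 0.144
gripper_force: 68.5
```

```bash
python3 f.py 4; python3 - <<'E'
from h import *
from scipy.spatial.transform import Rotation as R
s=manip.sense();M=R.from_quat(s['tool_rot']).as_matrix();print('left',M.T@(np.array([.5206,.1998,.3184])-s['tcp_pos']))
E
```

```text
18.35 [0.5199 0.1514 0.3184] [ 0.0932  0.9956 -0.     -0.    ] F [ 0.08  0.29 -5.83] [0.49 0.37 0.53]
side [2.6075e+02 5.1270e-01 1.2330e-01 7.7800e-02]
scene [4.7475e+02 5.3390e-01 1.7820e-01 7.8000e-02]
left [8.31061834e-03 4.77179184e-02 2.68328106e-05]
```

Request:
drive_tool --pt "0.0002 0.001 0 0 0 0 -1" --pt "0.0003 0.002 0 0 0 0 -1" --pt "0.0005 0.003 0 0 0 0 -1" --pt "0.0007 0.004 0 0 0 0 -1" --pt "0.0009 0.005 0 0 0 0 -1" --pt "0.001 0.006 0 0 0 0 -1" --pt "0.0011 0.006 0 0 0 0 -1" --pt "0.001 0.006 0 0 0 0 -1" --pt "0.0009 0.005 0 0 0 0 -1" --pt "0.0007 0.004 0 0 0 0 -1"

```text
t: 19.35
tcp_pos: [0.5205, 0.1948, 0.3184]
tool_rot: [0.093, 0.996, 0.0, 0.0]
force: [0.1, -0.2, -6.0]
finger_gap: 0.14
gripper_force: 68.5
```

Request:
drive_tool --pt "0.0005 0.003 0 0 0 0 -1" --pt "0.0003 0.002 0 0 0 0 -1" --pt "0.0002 0.0007 0 0 0 0 -1" --pt "0 0 0 0 0 0 -1" --pt "0 0 0 0 0 0 -1" --pt "0 0 0 0 0 0 -1" --pt "0 0 0 0 0 0 -1"

```text
t: 20.05
tcp_pos: [0.5206, 0.1998, 0.3184]
tool_rot: [0.093, 0.996, -0.0, 0.0]
force: [0.9, -0.8, -5.4]
finger_gap: 0.145
gripper_force: 68.4
```

```bash
python3 f.py 3; python3 - <<'E'
from h import *
d=snap('side','s4');e=snap('scene','c4');w=snap('wrist','w8');s=manip.sense()
# relative core shift: core cloud (z>0.03 rel foot) before vs after, per fixed camera; ICP-lite by matching centroid is view dependent -> fit by nearest-neighbour shift
from scipy.spatial import cKDTree
from scipy.optimize import least_squares
for n,a in(('side0',d),('scene0',e),('w2',w)):
    k=load(n)
    def get(k,c,z0,z1):
        C=cloud(k).reshape(-1,3);return C[(abs(C[:,0]-c[0])<.06)&(abs(C[:,1]-c[1])<.08)&(C[:,2]>z0)&(C[:,2]<z1)]
    A=get(k,(.5163,-.0719),.03,.085);B=get(a,(.5206,.1993),.045,.102);print(n,len(A),len(B))
    if len(A)<50 or len(B)<50: continue
    p=np.array([.0043,.2712,.017,0.]);c0=np.array([.5163,-.0719,.06])
    def tr(p,X):
        from scipy.spatial.transform import Rotation as R
        return R.from_euler('z',p[3]).apply(X-c0)+c0+p[:3]
    T=cKDTree(A)
    for it in range(15):
        Bi=lambda p:B
        X=tr(p,A);t=cKDTree(B);dd,i=t.query(X);ok=dd<.006
        r=least_squares(lambda q:(tr(q,A[ok])-B[i[ok]]).ravel(),p,loss='soft_l1',f_scale=.001);p=r.x
    print(n,'shift',p.round(4),ok.mean(),np.median(dd[ok]).round(4))
E
```

```text
20.35 [0.5206 0.1999 0.3184] [ 0.0931  0.9957 -0.      0.    ] F [ 0.01 -0.33 -5.66] [0.37 0.68 0.3 ]
side [2.496667e+02 5.141000e-01 1.710000e-01 7.760000e-02]
scene [5.143333e+02 5.344000e-01 2.231000e-01 7.800000e-02]
side0 825 597
side0 shift [ 0.004   0.2721  0.0188 -0.0058] 0.9903030303030304 0.0024
scene0 818 1186
scene0 shift [ 0.0041  0.2713  0.0185 -0.0014] 0.9963325183374083 0.0017
w2 2731 2860
w2 shift [0.0041 0.2711 0.0189 0.0033] 0.9729036982790187 0.0009
```

Core shift measured in three views puts it at (0.5204, 0.1994), 18.5 mm high — within 0.3 mm of the seat centre. Letting it down slowly.

Request:
drive_tool --pt "0 0 0.001 0 0 0 -1" --pt "0 0 0.002 0 0 0 -1" --pt "0 0 0.002 0 0 0 -1" --pt "0 0 0.002 0 0 0 -1" --pt "0 0 0.0015 0 0 0 -1" --pt "0 0 0.0015 0 0 0 -1" --pt "0 0 0.0015 0 0 0 -1" --pt "0 0 0.0015 0 0 0 -1" --pt "0 0 0.0015 0 0 0 -1" --pt "0 0 0.0015 0 0 0 -1"

```text
t: 21.5
tcp_pos: [0.5206, 0.2, 0.3023]
tool_rot: [0.093, 0.996, 0.0, 0.0]
force: [-0.0, -0.7, -5.6]
finger_gap: 0.141
gripper_force: 68.5
```

Request:
drive_tool --pt "0 0 0.0015 0 0 0 -1" --pt "0 0 0.0015 0 0 0 -1" --pt "0 0 0.001 0 0 0 -1" --pt "0 0 0 0 0 0 -1"

```text
t: 21.9
tcp_pos: [0.5206, 0.2, 0.2983]
tool_rot: [0.093, 0.996, 0.0, -0.0]
force: [0.3, 0.2, -5.3]
finger_gap: 0.143
gripper_force: 68.6
```

```bash
cat > icp.py <<'E'
from h import *
from scipy.spatial import cKDTree
from scipy.optimize import least_squares
from scipy.spatial.transform import Rotation as R
import sys
c0=np.array([.5163,-.0719,0.])
tr=lambda p,X:R.from_rotvec(p[3:]).apply(X-c0)+c0+p[:3]
def get(k,c,z0,z1):
    C=cloud(k).reshape(-1,3);return C[(abs(C[:,0]-c[0])<.06)&(abs(C[:,1]-c[1])<.08)&(C[:,2]>z0)&(C[:,2]<z1)]
for n,cam in(('side0','side'),('scene0','scene'),('w2','wrist')):
    a=snap(cam,cam+sys.argv[1]);A=get(load(n),c0,.03,.085);B=get(a,(.5206,.1993),.03,.1)
    p=np.array([.0043,.2712,float(sys.argv[2]),0,0,0.])
    if len(B)<50: print(cam,'few');continue
    t=cKDTree(B)
    for it in range(12):
        dd,i=t.query(tr(p,A));ok=dd<.006
        if ok.sum()<50: break
        p=least_squares(lambda q:(tr(q,A[ok])-B[i[ok]]).ravel(),p,loss='soft_l1',f_scale=.001).x
    print(cam,'core',(p[:3]+c0).round(4),'rot',p[3:].round(3),ok.mean().round(2))
s=manip.sense();print(s['t'],s['tcp_pos'].round(4),s['force'].round(1))
E
python3 f.py 2; python3 icp.py A .004
```

```text
22.1 [0.5207 0.2    0.2985] [9.310e-02 9.957e-01 0.000e+00 1.000e-04] F [-0.33  0.07 -5.11] [0.47 0.34 0.89]
side [7.900e+01 5.150e-01 1.757e-01 6.610e-02]
scene [1.640e+02 5.334e-01 2.249e-01 6.560e-02]
side core [0.5206 0.2012 0.0041] rot [ 0.014 -0.004  0.01 ] 1.0
scene core [0.521  0.1998 0.0039] rot [-0.002 -0.002  0.014] 1.0
wrist core [0.5209 0.1999 0.0041] rot [ 0.004 -0.006  0.003] 0.97
22.25 [0.5206 0.2    0.2985] [-0.1  0.9 -5.6]
```

The core is home: z 4 mm, centred, upright. Letting the scale down and unhooking.

Request:
drive_tool --pt "0 0 0.003 0 0 0 -1" --pt "0 0 0.004 0 0 0 -1" --pt "0 0 0.004 0 0 0 -1" --pt "0 0 0.004 0 0 0 -1" --pt "0 0 0.004 0 0 0 -1" --pt "0 0 0.004 0 0 0 -1" --pt "0 0 0.004 0 0 0 -1" --pt "0 0 0.004 0 0 0 -1" --pt "0 0 0.004 0 0 0 -1" --pt "0 0 0.004 0 0 0 -1"

```text
t: 23.25
tcp_pos: [0.5208, 0.1999, 0.2593]
tool_rot: [0.093, 0.996, -0.0, 0.0]
force: [-0.0, -0.8, -2.1]
finger_gap: 0.146
gripper_force: 69.1
```

Request:
drive_tool --pt "0 0 0.004 0 0 0 -1" --pt "0 0 0.004 0 0 0 -1" --pt "0 0 0.003 0 0 0 -1" --pt "0 0 0.001 0 0 0 -1" --pt "0 0 0 0 0 0 -1" --pt "0 0 0 0 0 0 -1"

```text
t: 23.85
tcp_pos: [0.5208, 0.2, 0.2476]
tool_rot: [0.093, 0.996, 0.0, 0.0]
force: [0.6, 0.3, -2.3]
finger_gap: 0.141
gripper_force: 69.1
```

```bash
python3 f.py 3; python3 - <<'E'
from h import *
d=snap('side','s6');e=snap('scene','c6')
def c(d,p,k,w,h):
    u,v=proj(d,p).astype(int);u=max(0,u-w//2);v=max(0,v-h//2);return cv2.resize(d['image'][v:v+h,u:u+w,::-1],None,fx=k,fy=k,interpolation=cv2.INTER_CUBIC)
p=(.5206,.2,.1)
cv2.imwrite('pics/m3.png',np.hstack([c(e,p,7,56,70),c(d,p,7,56,70)]))
E
```

```text
24.15 [0.5206 0.2    0.2475] [9.310e-02 9.957e-01 0.000e+00 1.000e-04] F [ 0.11  0.09 -1.99] [0.46 0.6  0.49]
side [1.263333e+02 5.149000e-01 1.745000e-01 6.550000e-02]
scene [2.426667e+02 5.331000e-01 2.245000e-01 6.570000e-02]
```

View pics/m3.png

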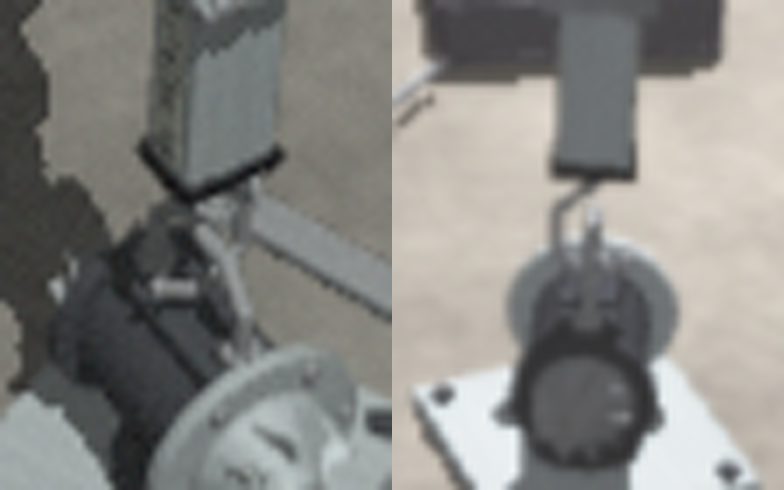

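Hook bowl is below the crown with clearance (like before the lift), core upright in the recess. Withdrawing and heading back.

Request:
drive_tool --pt "0.008 0 0 0 0 0 -1" --pt "0.012 0 0 0 0 0 -1" --pt "0.015 0 0 0 0 0 -1" --pt "0.015 0 0 0 0 0 -1" --pt "0.015 0 0 0 0 0 -1" --pt "0.005 0 -0.01 0 0 0 -1" --pt "0 0 -0.015 0 0 1.2 -1" --pt "0 0 -0.01 0 0 1.2 -1" --pt "0 0 0 0 0 0 -1"

```text
t: 25.15
tcp_pos: [0.4533, 0.2133, 0.2846]
tool_rot: [0.114, 0.993, 0.001, 0.003]
force: [-0.1, 1.1, -1.1]
finger_gap: 0.146
gripper_force: 69.1
```

```bash
python3 icp.py B .004; python3 - <<'E'
from h import *
from scipy.spatial.transform import Rotation as R
s=manip.sense();M=R.from_quat(s['tool_rot']).as_matrix();print(s['tool_rot'],'left',M.T@(np.array([.4852,-.2557,.21])-s['tcp_pos']))
E
```

```text
side core [0.5209 0.2007 0.0036] rot [-0.008 -0.004  0.001] 1.0
scene core [0.5205 0.2002 0.0041] rot [-0.     0.008  0.006] 1.0
wrist core [0.524  0.2006 0.0038] rot [-0.016 -0.064 -0.003] 0.14
25.3 [0.4516 0.2128 0.2822] [-0.6  0.1 -3. ]
[ 1.13898106e-01  9.93492412e-01 -8.19563076e-05 -2.05315049e-04] left [-0.13874195 -0.44874642  0.07222959]
```

Request:
drive_tool --pt "-0.006 -0.02 0 0 0 0 -1" --pt "-0.011 -0.035 0 0 0 0 -1" --pt "-0.012 -0.04 0 0 0 0 -1" --pt "-0.012 -0.04 0 0 0 0 -1" --pt "-0.012 -0.04 0 0 0 0 -1" --pt "-0.012 -0.04 0 0 0 0 -1" --pt "-0.012 -0.04 0 0 0 0 -1" --pt "-0.012 -0.04 0 0 0 0 -1" --pt "-0.012 -0.04 0 0 0 0 -1" --pt "-0.012 -0.04 0 0 0 0 -1"

```text
t: 26.3
tcp_pos: [0.4765, -0.1796, 0.2816]
tool_rot: [0.114, 0.993, 0.0, -0.001]
force: [0.5, -1.3, -0.8]
finger_gap: 0.146
gripper_force: 69.1
```

Request:
drive_tool --pt "-0.012 -0.035 0.01 0 0 0 -1" --pt "-0.008 -0.025 0.02 0 0 0 -1" --pt "-0.005 -0.012 0.02 0 0 0 -1" --pt "0 0 0.02 0 0 0 -1" --pt "0 0 0 0 0 0 -1" --pt "0 0 0 0 0 0 -1" --pt "0 0 0 0 0 0 -1"

```text
t: 27.0
tcp_pos: [0.4856, -0.2538, 0.2133]
tool_rot: [0.114, 0.994, -0.0, 0.001]
force: [0.5, 1.0, -2.5]
finger_gap: 0.145
gripper_force: 69.1
```

```bash
python3 - <<'E'
from h import *
from scipy.spatial.transform import Rotation as R
s=manip.sense();M=R.from_quat(s['tool_rot']).as_matrix();print(s['t'],s['tcp_pos'],s['tool_rot'],'left',M.T@(np.array([.5915,-.2803,.2])-s['tcp_pos']))
d=snap('wrist','w10');C=cloud(d).reshape(-1,3);x,y=s['tcp_pos'][:2]
q=C[(abs(C[:,0]-x)<.04)&(abs(C[:,1]-y)<.02)&(C[:,2]>.2)&(C[:,2]<.25)];print(np.percentile(q[:,2],[50,90]))
E
```

```text
27.0 [ 0.48560099 -0.25378807  0.21325749] [ 1.13653374e-01  9.93520158e-01 -4.12769697e-04  6.60504220e-04] left [-0.10913174 -0.00190248  0.01341225]
[0.22841498 0.24479509]
```

Request:
drive_tool --pt "0 -0.0019 0.013 0 0 0 -1" --pt "-0.012 0 0 0 0 0 -1" --pt "-0.02 0 0 0 0 0 -1" --pt "-0.02 0 0 0 0 0 -1" --pt "-0.02 0 0 0 0 0 -1" --pt "-0.02 0 0 0 0 0 -1" --pt "-0.012 0 0 0 0 0 -1" --pt "-0.005 0 0 0 0 0 -1" --pt "0 0 0 0 0 0 -1" --pt "0 0 0 0 0 0 -1"

```text
t: 28.05
tcp_pos: [0.5905, -0.2798, 0.1996]
tool_rot: [0.114, 0.994, 0.0, -0.0]
force: [0.0, 0.1, -1.8]
finger_gap: 0.143
gripper_force: 69.1
```

```bash
python3 - <<'E'
from h import *
from scipy.spatial.transform import Rotation as R
s=manip.sense();M=R.from_quat(s['tool_rot']).as_matrix();print(s['t'],s['tcp_pos'],s['tool_rot'],s['force'],'left',M.T@(np.array([.5915,-.2803,.1876])-s['tcp_pos']))
E
```

```text
28.05 [ 0.59046144 -0.27982053  0.19963514] [ 1.13778440e-01  9.93506103e-01  1.03020413e-04 -2.81034400e-04] [ 0.04265899  0.08236885 -1.8338567 ] left [-0.00112708 -0.00023395  0.01203445]
```

Aligned over the fork. Lowering slowly, then opening partly.

Request:
drive_tool --pt "-0.001 0 0.003 0 0 0 -1" --pt "0 0 0.003 0 0 0 -1" --pt "0 0 0.003 0 0 0 -1" --pt "0 0 0.002 0 0 0 -1" --pt "0 0 0.001 0 0 0 -1" --pt "0 0 0 0 0 0 -1" --pt "0 0 0 0 0 0 -1"

```text
t: 28.75
tcp_pos: [0.5914, -0.2803, 0.1882]
tool_rot: [0.114, 0.993, -0.0, -0.0]
force: [-3.9, 1.7, 5.7]
finger_gap: 0.143
gripper_force: 70.3
```

```bash
python3 f.py 2 2>/dev/null | head -1
```

```text
28.95 [ 0.5914 -0.2803  0.1882] [ 1.139e-01  9.935e-01 -0.000e+00 -2.000e-04] F [-2.83  1.78  5.33] [0.32 0.29 0.42]
```

Request:
drive_tool --pt "0 0 0 0 0 0 -0.6" --pt "0 0 0 0 0 0 -0.3" --pt "0 0 0 0 0 0 0" --pt "0 0 0 0 0 0 0" --pt "0 0 0 0 0 0 0" --pt "0 0 -0.01 0 0 0 0" --pt "0 0 -0.02 0 0 0 0" --pt "0 0 -0.03 0 0 0 0.3" --pt "0 0 -0.03 0 0 0 0.3" --pt "0 0 -0.02 0 0 0 0.3"

```text
t: 29.95
tcp_pos: [0.5926, -0.281, 0.3009]
tool_rot: [0.114, 0.993, -0.001, 0.002]
force: [-0.1, -0.2, 0.0]
finger_gap: 0.652
gripper_force: 0.0
```

```bash
python3 f.py 5 | head -1; python3 icp.py C .004; python3 - <<'E'
from h import *
d=snap('wrist','w11');e=load('sideC');C=cloud(d).reshape(-1,3)
g=lambda x0,x1,y0,y1,z0,z1:(C[:,0]>x0)&(C[:,0]<x1)&(C[:,1]>y0)&(C[:,1]<y1)&(C[:,2]>z0)&(C[:,2]<z1)
for n,a in dict(grip=(.54,.66,-.34,-.22,.196,.215),fork=(.54,.7,-.36,-.22,.154,.168)).items():
    q=C[g(*a)];print(n,len(q),np.median(q,0).round(4),np.round(sum([list(x) if isinstance(x,tuple) else [x] for x in cv2.minAreaRect(q[:,:2].astype(np.float32))],[]),4))
e0=load('side0')
cv2.imwrite('pics/fin.png',np.hstack([d['image'][150:330,220:420,::-1],e['image'][200:380,290:490,::-1]]))
E
```

```text
30.45 [ 0.5913 -0.2802  0.296 ] [ 1.140e-01  9.935e-01  6.000e-04 -1.100e-03] F [ 0.07 -0.2   0.05] [0.43 0.36 0.99]
side core [0.521  0.2006 0.0041] rot [-0.003 -0.01  -0.006] 1.0
scene core [0.5201 0.2006 0.0041] rot [0.008 0.017 0.003] 1.0
wrist few
30.6 [ 0.5916 -0.2804  0.2968] [-0.1 -0.1  0.2]
grip 1211 [ 0.5895 -0.2798  0.203 ] [ 5.91500e-01 -2.80400e-01  1.57000e-02  5.02000e-02  7.73799e+01]
fork 4691 [ 0.6057 -0.291   0.1637] [ 6.0960e-01 -2.8580e-01  6.0200e-02  1.0420e-01  7.6671e+01]
```

View pics/fin.png

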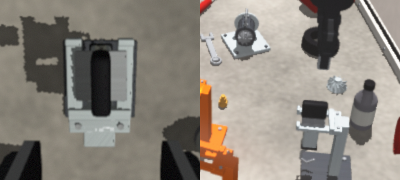

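The scale hangs in the fork between its arms, grip at (100,80) in the left half, with its top at 0.203 as at the start. The core stands in the seat at (245,30) in the right half, and the gripper is clear. Handing in.

```bash
python3 -c "
from station import manip
print(manip.sign_off())"
```

```text
the job is handed in; nothing more can be done
None
```

The core was weighed hanging still about 8 mm clear for over 2 s, then carried and set home upright in the drain seat. It was unhooked and the scale hung back in its fork. The job was handed in at about 31 s (no verdict was returned).

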